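# Show the softener cup's outlet to the remote technician

### The arm

A 6-joint arm with a two-finger parallel gripper is mounted at the origin on the work surface. World frame = base frame: x ahead of the robot, y to its left, z up, the work surface at z = 0. Lengths are in m, angles in degrees, forces in N, time in s.
With the tool pointing down it reaches from about 0.3 to 0.75 m from the base axis. Payload 8.5 kg.
Tool frame: the origin (TCP) lies midway between the tips of the shut fingers; the grasp point (between the pads) lies 19 mm behind it; z points along the fingers, y is the line along which they close (so a half turn about z gives the same grasp; the last joint's range is limited). The gripper opens to 85 mm and grips with 20 to 120 N. Pads are 22 mm wide; open, the fingers measure 114 mm over their backs; the gripper's body (76 mm by 85 mm) begins 54 mm behind the grasp point. The pads swing forward as they close: fully open they stand 13 mm farther back than shut.
Start: joints at [-86.305, 21.807, 74.336, -0, 83.858, -12.336], TCP at [0.152, -0.529, 0.21] pointing down, gripper open.
Joint ranges: [-178.18, 178.18], [-50.72, 133.34], [12.68, 142.11], [-81.47, 261.47], [9.98, 163.14], [-165.26, 165.26]. Speed limits (degrees/s): [136.94, 136.94, 180, 180, 180, 180].

### API

Orientations are given as a 3x3 rotation matrix whose columns are the frame's x, y, z axes.
In Python, from rig import env gives the robot as it stands. The module is installed in compiled form; this text tells all that it offers.
- The arm moves only by the tool jog_arm, never from a script. Its argument "targets" is a list of rows, each a list of 6 numbers: the shift along the tool's x, y, z in cm, then the turn, a rotation vector about the tool's x, y, z in degrees. A call has 1 to 8 rows; each row is the pose to reach, as a shift and turn from the pose commanded when the call began, along the tool's axes at that moment; what a row does not reach only later rows make up. A row lasts 1/12 s, in which the tool goes at most 41.7 mm and 7.16 degrees, less where a joint would pass 70% of its speed; a pose out of reach is approached as far as the arm can. A call with a gripper value outside its range is refused whole. "hand" is the opening, from 0 (shut) to 1 (fully open), set as the call begins (left out, the last holds). The fingers move at their own pace and stop on an object; "newtons" is the grip in N (left out, the last holds). Time passes only in rows, so rows that repeat a pose let the fingers close. It gives the time, the measured TCP pose, the force, the opening and the grip force at its end, in the units of the state.
- env.observe(): the state, without advancing time (a new reading comes with each control period).
- env.get_image(name): name is "side" or "top"; returns a dict with "frame" (384x512x3 uint8, red, green, blue), "depth" (384x512 float32, m along the optical axis (not along the pixel's ray), 0 where there is no reading), "fovy" (degrees; the focal length in pixels is half the picture's height over the tangent of half this angle, whatever the lens; pixels are square), "cx", "cy" (the principal point, pixels), "cam_to_world" (4x4, takes a point from camera to world coordinates). Camera axes: x right, y down, z forward; pixel columns grow to the right and rows downward; lengths in m; the calibration is good to about 2 mm. A picture is of the moment at which its call begins.
- env.close_job(): hands the job in; it is judged then, once.
Trained networks look in the newest picture that a camera, given by its name, has taken for a name from the list of things; names that differ only in an ending like _2 or _b are one class to them, and where a whole thing is asked for, a point or a joint stands for the part that bears it (a point fixed in the world has none). Each returns a list of dicts, best first, with "score" (0 to 1); they miss things now and then, are a little off and sometimes report something else, mostly with a low value. They report only what shows in the picture. A call takes as long as a camera call.
- env.regions_of(camera, target): "pixels" (384x512 bool, what is visible of it) and "point" ([row, column] in pixels, amid what is visible of it).
The state is a dict: "time_s": time; "q": joint angles; "qvel": joint speeds; "joint_efforts": joint torques, N m; "position": TCP position; "tool_rot": TCP orientation; "ft_force": force on the tool from outside, world axes, zero at the start; "wrist_torque": the same for the moment, N m; "grip_width": finger opening in m; "gripper_force": force on a finger pad.
Only numpy, scipy, OpenCV 4.12 (cv2) and the standard library are available. Lean on these libraries where they do the work, as an engineer would, in place of code of your own. Each camera call takes 0.05 s, during which the arm holds its last target. There are 200 camera calls.

### The job

On the service bench, lift open the black flap of the white soap dispenser, take the blue softener cup out by its grip, and hold it up to the clip-on lens of the tablet for the remote technician: underside squarely facing the lens, centred on it and about 12 cm away from it, so that the siphon outlet can be checked for clogging. Finish while still holding the cup there, steady in the air. Do not touch the tablet or its stand, and leave the other two cups and all else on the bench where it is.

Things in the scene. Friction and masses are not known exactly. Their poses are not given: they have to be found in the camera images.
- soap_box: White soap dispenser, fixed: 150 (x) by 244 (y) by 130 mm high, steel rim 4 to 8 mm wider. Origin: centre of its underside, z up; front faces -x. Three open bays 118 by 76 mm at x = -12, y = -80, 0, 80 mm, floors at z = 30; walls between them to z = 85; outer walls to 130; behind the bays a channel to z = 92. Green valves stand out 47 mm at the back, below 120 mm; drain spigot at the -y end
- flap (a joint): angle of the black flap that covers the dispenser, rad: 0 shut, grows as the front edge lifts, to 1.8 at the stop (leaning back). It starts shut or a little ajar and stays where it is left (stiff hinge, about 1 to 2 N at the tab)
- flap_hinge (a point): middle of the flap's hinge line along the dispenser's y axis, at the top of its back wall (x = 75 mm, z = 131 mm of the dispenser); its frame turns with the flap
- flap_tab (a point): point to hold on the flap's pull tab, 182 mm from the hinge: a tongue in the flap's plane, 24 mm wide (y), 10 mm thick, reaching 45 mm beyond the flap's front edge; the point is 18 mm from its end, mid-thickness (5 mm off the hinge plane). Shut, it juts out in front of the dispenser, free underneath; pinch it across its width from above and it pivots between the fingers as the flap swings up
- cup_blue: BLUE SOFTENER CUP, loose, 60 to 130 g, in one of the three bays (varies) with 4 mm play: 110 (x) by 68 (y) mm, rim 58 mm high. Origin: centre of its underside, z up, x and y along the dispenser's. A bridge over the mouth carries an upright grip fin 10 mm thick (x), 44 mm long (y), from z = 58 to 90 mm. The siphon outlet is a short spigot in the middle of the underside
- cup_blue_grip (a point): point to hold on the blue cup's grip fin: 82 mm above the centre of the underside; its axes are the cup's
- cup_white: white cup, otherwise as the blue one; stays in its bay
- cup_grey: grey cup, otherwise as the blue one; stays in its bay
- lens (a point): centre of the front glass of the clip-on inspection lens (silver ring of 26 mm across) at the middle of the tablet's upper edge. z: out of the glass along the line of sight, square to the screen, up and back towards the robot, 0.48 to 0.72 rad from vertical; x: up the screen; y: along its upper edge
- tablet_stand: aluminium stand, fixed on the bench, 170 mm by 160 mm foot, carrying a black tablet of 245 mm (y) by 170 mm on a tilting head 68 mm above the bench; the screen faces up and towards the robot. Origin: centre of the foot's underside. The tablet's lower edge is 20 to 40 mm, its upper edge up to 140 mm above the bench
- screwdriver: screwdriver lying on the bench near the robot; bystander
- brush: cleaning brush lying on the bench; bystander
- bottle: white bottle with a green cap, 72 mm across, 200 mm tall; origin: centre of its underside; bystander
- mug: white mug, 80 mm across, 92 mm tall; origin: centre of its underside; bystander
- spare_valve: spare green solenoid valve with a brass fitting, 90 mm long, 46 mm high, lying on the bench; origin: middle of its underside; bystander

How it is judged:
By the outcome, as a careful person would: the job done as asked, in the order asked, and still so for the second after the job is handed in, while the arm keeps its last pose, push and grip.
It also fails if it takes over 54 s, if anything falls off the work surface, if the arm or the gripper's body presses on something with over 40 N, if the wrist force passes 120 N, or if a joint passes its speed limit or range.

## Working session

There is one attempt and no reset: what is moved stays moved. The work goes in short steps, Python scripts to look and compute and a tool call to move; the robot and the scene stay as the last step left them, time stands still between calls to the robot, and variables do not carry over. Pictures are saved under pics/ and viewed, at most 10 in all, crops included, and the job is handed in when it is done.

Besides the shell and the picture viewer there is one more tool, called after "Request:" as name(argument=value, ...), one argument or row to a line, values as JSON. jog_arm: Moves the arm, as the interface text tells. Its arguments: {"type":"object","properties":{"targets":{"type":"array","items":{"type":"array","items":{"type":"number"}}},"hand":{"type":"number"},"newtons":{"type":"number"}},"required":["targets"]}

```bash
mkdir -p pics; cat > h.py <<'E'
import numpy as np, cv2
from rig import env
def get(n,save=None):
    im=env.get_image(n)
    if save: cv2.imwrite('pics/'+save,im['frame'][:,:,::-1])
    return im
def cloud(im):
    d=im['depth'];h,w=d.shape;f=h/2/np.tan(np.radians(im['fovy']/2))
    v,u=np.mgrid[:h,:w]
    P=np.stack([(u-im['cx'])/f*d,(v-im['cy'])/f*d,d],-1)
    T=np.array(im['cam_to_world']);W=P@T[:3,:3].T+T[:3,3]
    W[d<=0]=np.nan
    return W
E
python3 - <<'E'
from h import *
np.set_printoptions(precision=3,suppress=True)
for n in ['side','top']:
    im=get(n,n+'0.png');W=cloud(im);np.savez(n+'0.npz',W=W,f=im['frame'])
    print(n,im['fovy'],im['cx'],im['cy'],np.array(im['cam_to_world']))
    for t in ['soap_box','flap','flap_tab','cup_blue','tablet_stand','lens','bottle','mug','spare_valve','brush','screwdriver']:
        for r in env.regions_of(n,t)[:2]:
            m=r['pixels'];p=W[m]
            print(t,round(r['score'],2),np.round(r['point']),m.sum(),np.nanmedian(p,0),np.nanpercentile(p,2,axis=0),np.nanpercentile(p,98,axis=0))
print(env.observe())
a=cv2.imread('pics/side0.png');b=cv2.imread('pics/top0.png')
E
```

```text
side 49.64452260662016 253.11934922181416 184.62875877800204 [[-0.069 -0.569  0.82  -0.798]
 [-0.998  0.045 -0.053  0.081]
 [-0.007 -0.821 -0.57   1.037]
 [ 0.     0.     0.     1.   ]]
soap_box 0.71 [191. 312.] 2063 [ 0.506 -0.237  0.098] [ 0.466 -0.327  0.006] [ 0.641 -0.115  0.153]
soap_box 0.43 [182. 184.] 2341 [0.617 0.286 0.08 ] [0.538 0.165 0.035] [0.702 0.402 0.128]
flap 0.65 [171. 313.] 732 [ 0.548 -0.25   0.146] [ 0.454 -0.329  0.133] [ 0.661 -0.172  0.155]
flap_tab 0.91 [168. 313.] 742 [ 0.545 -0.247  0.146] [ 0.452 -0.322  0.135] [ 0.655 -0.169  0.155]
flap_tab 0.48 [182. 182.] 2600 [0.608 0.285 0.074] [0.537 0.168 0.005] [0.699 0.399 0.127]
tablet_stand 0.62 [187. 183.] 2662 [0.609 0.282 0.074] [0.536 0.165 0.003] [0.706 0.4   0.127]
lens 0.68 [181. 185.] 2367 [0.618 0.286 0.08 ] [0.538 0.165 0.033] [0.709 0.405 0.128]
lens 0.53 [227. 217.] 206 [0.395 0.145 0.027] [0.369 0.116 0.   ] [0.449 0.177 0.048]
bottle 0.68 [178. 380.] 666 [ 0.548 -0.519  0.1  ] [ 0.534 -0.556  0.009] [ 0.58  -0.492  0.2  ]
mug 0.87 [194. 120.] 590 [0.561 0.52  0.059] [0.542 0.483 0.003] [0.738 0
[... 1156 characters left out ...]
500 [0.415 0.372 0.017] [0.323 0.302 0.005] [0.479 0.423 0.024]
screwdriver 0.81 [233. 269.] 244 [ 0.411 -0.054  0.021] [ 0.315 -0.09   0.001] [0.458 0.008 0.03 ]
{'time_s': 1.2, 'q': array([-86.305,  21.806,  74.336,   0.002,  83.86 , -12.334]), 'qvel': array([-0.028,  0.021, -0.036, -0.003,  0.05 , -0.021]), 'joint_efforts': array([ -0.   , -44.833, -23.146,  -0.   ,   0.001,   0.   ]), 'position': array([ 0.152, -0.529,  0.21 ]), 'tool_rot': array([[ 0.961,  0.276,  0.   ],
       [ 0.276, -0.961,  0.   ],
       [ 0.   , -0.   , -1.   ]]), 'ft_force': array([-0.328,  0.521, -0.323]), 'wrist_torque': array([-0.066, -0.005, -0.045]), 'gripper_force': 0.0, 'grip_width': 0.08550733000367322}
```

```bash
python3 - <<'E'
from h import *
np.set_printoptions(precision=4,suppress=True)
b=cv2.imread('pics/top0.png');
c=np.hstack([cv2.resize(b[120:260,250:370],None,fx=3.2,fy=3.2,interpolation=cv2.INTER_CUBIC),cv2.resize(b[120:260,100:230],None,fx=3.2,fy=3.2,interpolation=cv2.INTER_CUBIC)])
cv2.imwrite('pics/crop0.png',c)
for n in ['top','side']:
    z=np.load(n+'0.npz');W=z['W']
    # flap plane points
    x,y,h=W[...,0],W[...,1],W[...,2]
    m=(x>.40)&(x<.68)&(y>-.36)&(y<-.04)&(h>.12)&(h<.17)
    p=W[m];cn=p.mean(0);u,s,v=np.linalg.svd(p-cn,full_matrices=False);print(n,m.sum(),cn,v[2],s/len(p)**.5)
    r=cv2.minAreaRect(p[:,:2].astype(np.float32));print(r)
    # tablet
    m=(x>.5)&(x<.74)&(y>.14)&(y<.43)&(h>.03)&(h<.16)
    p=W[m]
    for k in range(4):
        cn=np.median(p,0) if k==0 else p.mean(0);u,s,v=np.linalg.svd(p-p.mean(0),full_matrices=False);nn=v[2]*np.sign(v[2][2])
        d=(p-p.mean(0))@nn;p=p[abs(d-np.median(d))<[.012,.006,.004,.004][k]]
    print('tab',len(p),p.mean(0),nn,np.degrees(np.arccos(nn[2])),np.arccos(nn[2]))
    print(cv2.minAreaRect(p[:,:2].astype(np.float32)))
    hi=m&(((W-p.mean(0))@nn)>.004);print('above',hi.sum(),W[hi][:25])
E
```

```text
top 3787 [ 0.5654 -0.1944  0.1428] [0.0726 0.0181 0.9972] [0.0725 0.0498 0.0047]
((0.5593888759613037, -0.19736045598983765), (0.2258269339799881, 0.2563744783401489), 9.509663581848145)
tab 2589 [0.6224 0.2858 0.0831] [-0.5302 -0.1301  0.8378] 33.087031331249236 0.5774776364408217
((0.6248763203620911, 0.28545576333999634), (0.14772629737854004, 0.24476569890975952), 13.83607006072998)
above 387 [[0.7146 0.1948 0.1323]
 [0.7075 0.2149 0.1337]
 [0.7084 0.2053 0.1302]
 [0.7042 0.2385 0.1341]
 [0.6985 0.2425 0.1298]
 [0.6992 0.2126 0.1258]
 [0.694  0.3086 0.1369]
 [0.6931 0.3014 0.1394]
 [0.6939 0.2986 0.1365]
 [0.6956 0.2158 0.1265]
 [0.6963 0.2095 0.1238]
 [0.6966 0.2029 0.1221]
 [0.6905 0.3085 0.137 ]
 [0.6909 0.3055 0.1352]
 [0.6913 0.2991 0.1337]
 [0.6937 0.193  0.1195]
 [0.6867 0.3049 0.1377]
 [0.6861 0.3011 0.1398]
 [0.688  0.2992 0.1329]
 [0.6878 0.2957 0.1335]
 [0.6888 0.2764 0.1288]
 [0.6902 0.22   0.1209]
 [0.69   0.1793 0.1195]
 [0.6848 0.3128 0.1324]
 [0.6838 0.302  0.1354]]
side 868 [ 0.5467 -0.2443  0.1433] [0.0236 0.0054 0.9997] [0.057  0.046  0.0074]
((0.54771560430526
[... 200 characters left out ...]
543, 0.2833746075630188), (0.14921025931835175, 0.24451816082000732), 13.887835502624512)
above 357 [[0.6877 0.3045 0.14  ]
 [0.6917 0.301  0.1374]
 [0.6913 0.2968 0.1374]
 [0.6992 0.2152 0.1286]
 [0.687  0.2967 0.1352]
 [0.6914 0.2604 0.1307]
 [0.6833 0.3008 0.1328]
 [0.685  0.297  0.1316]
 [0.6826 0.2925 0.1328]
 [0.6814 0.2883 0.1333]
 [0.6865 0.2726 0.1294]
 [0.6937 0.1989 0.1213]
 [0.6719 0.3078 0.1353]
 [0.6752 0.3042 0.1331]
 [0.6767 0.3004 0.132 ]
 [0.6737 0.2959 0.1336]
 [0.6763 0.2922 0.1318]
 [0.6769 0.2882 0.1313]
 [0.6788 0.2843 0.1299]
 [0.6819 0.2766 0.1276]
 [0.6831 0.2644 0.1263]
 [0.673  0.3207 0.1305]
 [0.6726 0.3084 0.1301]
 [0.6739 0.3005 0.1289]
 [0.6723 0.2962 0.1297]]
```

View pics/crop0.png

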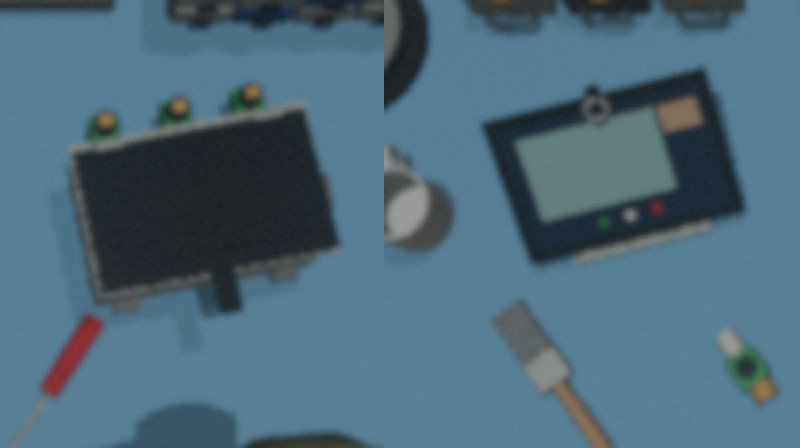

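View pics/side0.png

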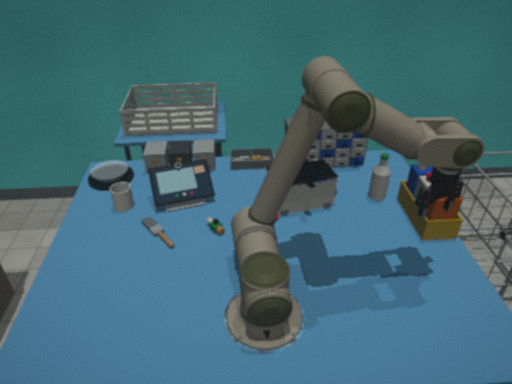

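The crop shows the dispenser (yaw about +9.6°) with its tab at top-view pixels (row ~211, col ~320). The lens ring is at (154, 166). In the side view the arm partly hides the dispenser at (185, 310), and the lens ring is at about (164, 179).

```bash
python3 - <<'E'
from h import *
np.set_printoptions(precision=4,suppress=True)
a=np.radians(9.6);ex=np.array([np.cos(a),np.sin(a),0]);ey=np.array([-np.sin(a),np.cos(a),0])
for n in ['top','side']:
    z=np.load(n+'0.npz');W=z['W'];f=z['f'].astype(int)
    dark=f.max(-1)<75
    x,y,h=W[...,0],W[...,1],W[...,2]
    m=dark&(x>.38)&(x<.70)&(y>-.36)&(y<-.04)&(h>.12)&(h<.175)
    m2=cv2.connectedComponents(m.astype(np.uint8))[1];k=np.bincount(m2[m]).argmax();m=m2==k
    p=W[m];d=p@ex;e=p@ey
    print(n,m.sum(),'xrange',np.percentile(d,[.5,2,98,99.5]),'y',np.percentile(e,[.5,1,2,98,99,99.5]))
    body=(d>.46)&(abs(e+.29)<.11)
    A=np.c_[d,np.ones(len(d))];c=np.polyfit(d[(d>.46)],p[d>.46,2],1);print('slope',c, 'z at d',[(q,np.polyval(c,q)) for q in(.45,.5,.55,.6,.62)])
    for lo in np.arange(.36,.66,.01):
        s=(d>=lo)&(d<lo+.01)
        if s.sum(): print(round(lo,3),s.sum(),np.round([e[s].min(),e[s].max(),e[s].mean(),p[s,2].mean()],4))
    r=cv2.minAreaRect(p[d>.46][:,:2].astype(np.float32));print(r, d[d>.46].min())
E
```

```text
top 3362 xrange [0.4182 0.4413 0.5984 0.6012] y [-0.4102 -0.4087 -0.4062 -0.1709 -0.1684 -0.1674]
slope [-0.0786  0.185 ] z at d [(0.45, np.float64(0.14964584193559982)), (0.5, np.float64(0.14571666461278857)), (0.55, np.float64(0.1417874872899773)), (0.6, np.float64(0.13785830996716608)), (0.62, np.float64(0.13628663903804158))]
0.41 22 [-0.299  -0.2788 -0.2892  0.1543]
0.42 21 [-0.3004 -0.2781 -0.2884  0.1532]
0.43 21 [-0.3002 -0.2786 -0.2894  0.1527]
0.44 29 [-0.3012 -0.2136 -0.2802  0.1501]
0.45 209 [-0.4084 -0.1681 -0.2837  0.1469]
0.46 227 [-0.4109 -0.1666 -0.2891  0.1467]
0.47 231 [-0.4108 -0.1674 -0.289   0.1475]
0.48 220 [-0.4115 -0.1673 -0.2872  0.1474]
0.49 219 [-0.4127 -0.1663 -0.2881  0.1464]
0.5 223 [-0.4127 -0.1675 -0.2894  0.1454]
0.51 215 [-0.412  -0.1669 -0.2903  0.145 ]
0.52 215 [-0.4129 -0.1661 -0.2888  0.144 ]
0.53 216 [-0.4103 -0.1666 -0.2858  0.1435]
0.54 218 [-0.4102 -0.1664 -0.2881  0.1428]
0.55 214 [-0.4099 -0.1676 -0.2883  0.142 ]
0.56 212 [-0.4109 -0.1658 -0.2869  0.1409]
0.57 214 [-0.4107 -0.1652 -0.2872  0.1408]
0.58 194 [-0.41   -0.1663 -0.2869  0.138 ]
[... 846 characters left out ...]
4114 -0.2469 -0.3277  0.1473]
0.48 51 [-0.4054 -0.2537 -0.3334  0.1486]
0.49 50 [-0.4071 -0.2601 -0.3327  0.1477]
0.5 39 [-0.4073 -0.2689 -0.3285  0.1471]
0.51 45 [-0.412  -0.2775 -0.3427  0.1457]
0.52 38 [-0.4122 -0.2827 -0.3483  0.1448]
0.53 38 [-0.4108 -0.2865 -0.3542  0.1441]
0.54 37 [-0.4151 -0.2962 -0.3499  0.1436]
0.55 32 [-0.4132 -0.3017 -0.3594  0.1431]
0.56 29 [-0.4142 -0.3059 -0.3562  0.1419]
0.57 29 [-0.4134 -0.3136 -0.3619  0.1402]
0.58 14 [-0.408  -0.3238 -0.3709  0.1395]
0.59 22 [-0.4076 -0.3267 -0.3663  0.1373]
0.6 10 [-0.4113 -0.3339 -0.3791  0.1362]
((0.5798537135124207, -0.23342585563659668), (0.14521759748458862, 0.17643514275550842), 9.685362815856934) 0.4601683831570255
```

```bash
python3 - <<'E'
from h import *
np.set_printoptions(precision=4,suppress=True)
S=[]
for n,(r0,c0) in {'top':(153.8,166.3),'side':(164,179)}.items():
    im=cv2.imread(f'pics/{n}0.png');r0,c0=int(r0),int(c0)
    c=cv2.resize(im[r0-15:r0+15,c0-18:c0+18],None,fx=10,fy=10,interpolation=cv2.INTER_CUBIC);S.append(c)
cv2.imwrite('pics/lens.png',np.hstack(S))
E
```

```text
(no output)
```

View pics/lens.png

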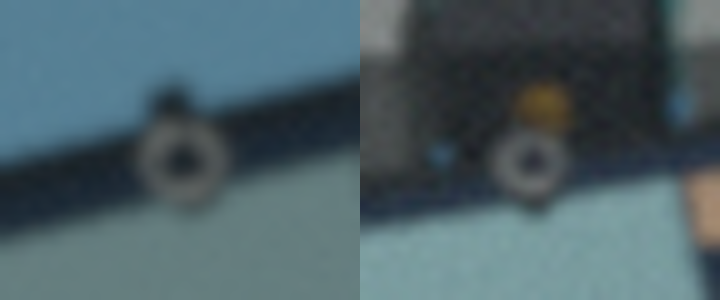

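```bash
cat >> h.py <<'E'
from scipy.spatial.transform import Rotation as R
a=np.radians(9.6);ex=np.array([np.cos(a),np.sin(a),0]);ey=np.array([-np.sin(a),np.cos(a),0]);ez=np.array([0,0,1.])
def ray(im,row,col):
    h=384;f=h/2/np.tan(np.radians(im['fovy']/2));T=np.array(im['cam_to_world'])
    d=T[:3,:3]@np.array([(col-im['cx'])/f,(row-im['cy'])/f,1]);return T[:3,3],d/np.linalg.norm(d)
def tri(rs):
    A=sum(np.eye(3)-np.outer(d,d) for o,d in rs);b=sum((np.eye(3)-np.outer(d,d))@o for o,d in rs);return np.linalg.solve(A,b)
def rel(P,M,P0,M0):
    "shift cm, rotvec deg in tool axes"
    return np.r_[M0.T@(np.asarray(P)-P0)*100,R.from_matrix(M0.T@M).as_rotvec(degrees=True)]
def fr(x,z):
    z=z/np.linalg.norm(z);x=x-z*(x@z);x/=np.linalg.norm(x);return np.c_[x,np.cross(z,x),z]
def st():
    s=env.observe();return np.array(s['position']),np.array(s['tool_rot']),s
Mtab=fr(ex,-ez); Mcup=fr(ey,-ez)
E
python3 - <<'E'
from h import *
np.set_printoptions(precision=4,suppress=True)
a,b=get('top'),get('side')
ra,rb=ray(a,153.5,166),ray(b,164.8,177.5);p=tri([ra,rb]);print('lens',p,[np.linalg.norm(np.cross(p-o,d)) for o,d in(ra,rb)])
for im,(r,c) in((a,(153.5,166)),(b,(164.8,177.5))):
    W=cloud(im);r,c=round(r),round(c);print(np.nanmedian(W[r-2:r+3,c-2:c+3].reshape(-1,3),0),W[r,c])
P0,M0,s=st();print(P0)
for z in(.25,.129): print(rel(.4226*ex-.289*ey+z*ez,Mtab,P0,M0))
E
```

```text
lens [0.6773 0.2978 0.1275] [np.float64(0.0010527322683284877), np.float64(0.0010527322683286085)]
[0.6751 0.2968 0.1292] [0.6757 0.2968 0.1269]
[0.6718 0.2959 0.1302] [0.6627 0.2948 0.1356]
[ 0.1519 -0.5286  0.2098]
[ 38.7556 -21.5481  -4.0165   0.001   -0.0017   6.4287]
[ 38.7553 -21.5484   8.0835   0.001   -0.0017   6.4287]
```

Request:
jog_arm(
  targets=[
    [0, 0, -4, 0, 0, 0],
    [4, -2, -5, 0, 0, 1],
    [8, -4.4, -5, 0, 0, 2],
    [11.5, -6.4, -5, 0, 0, 3],
    [15, -8.4, -5, 0, 0, 4],
    [18.5, -10.4, -5, 0, 0, 5],
    [22, -12.4, -5, 0, 0, 6],
    [25.5, -14.2, -5, 0, 0, 6.4],
  ],
  hand=0.6,
)

```text
time_s: 1.97
position: [0.3577, -0.3208, 0.2601]
tool_rot: [[0.986, 0.166, 0.0], [0.166, -0.986, -0.0], [0.0, 0.0, -1.0]]
ft_force: [0.5, -0.5, 0.7]
grip_width: 0.0514
gripper_force: 0.0
```

```bash
python3 - <<'E'
from h import *
np.set_printoptions(precision=3,suppress=True)
P0,M0,s=st();print(P0,s['grip_width'],s['q'])
for z in(.24,.129): print(rel(.4226*ex-.289*ey+z*ez,Mtab,P0,M0))
E
```

```text
[ 0.358 -0.321  0.26 ] 0.051371643384536016 [-56.038  12.764  79.178  -0.001  88.031  24.402]
[12.332 -8.704  2.008  0.025 -0.01  -0.04 ]
[12.33  -8.709 13.108  0.025 -0.01  -0.04 ]
```

Request:
jog_arm(
  targets=[
    [3, -2.1, 0.5, 0, 0, 0],
    [6.2, -4.4, 1, 0, 0, 0],
    [9.3, -6.5, 2, 0, 0, 0],
    [12.3, -8.7, 4, 0, 0, 0],
    [12.3, -8.7, 7, 0, 0, 0],
    [12.3, -8.7, 10, 0, 0, 0],
    [12.3, -8.7, 12, 0, 0, 0],
    [12.3, -8.7, 13, 0, 0, 0],
  ],
)

```text
time_s: 2.63
position: [0.4627, -0.2152, 0.1271]
tool_rot: [[0.986, 0.168, -0.003], [0.168, -0.986, 0.003], [-0.003, -0.003, -1.0]]
ft_force: [0.0, 0.1, 0.2]
grip_width: 0.0512
gripper_force: 0.0
```

```bash
python3 - <<'E'
from h import *
s=get('side','s1.png');t=get('top','t1.png')
c=[cv2.resize(i['frame'][:,:,::-1][130:250,255:375],None,fx=3.3,fy=3.3,interpolation=cv2.INTER_CUBIC) for i in(s,t)]
cv2.imwrite('pics/c1.png',np.hstack(c))
E
```

```text
(no output)
```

View pics/c1.png

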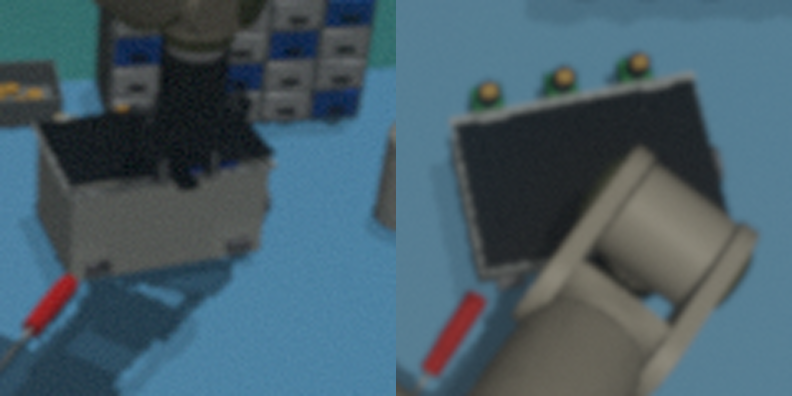

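Side crop: the fingers straddle the tab at crop (185, 170). Closing now.

Request:
jog_arm(
  targets=[
    [0, 0, 0, 0, 0, 0],
    [0, 0, 0, 0, 0, 0],
    [0, 0, 0, 0, 0, 0],
    [0, 0, 0, 0, 0, 0],
    [0, 0, 0, 0, 0, 0],
  ],
  hand=0,
  newtons=25,
)

```text
time_s: 3.15
position: [0.4639, -0.2168, 0.1306]
tool_rot: [[0.986, 0.167, 0.002], [0.167, -0.986, -0.002], [0.001, 0.002, -1.0]]
ft_force: [0.7, -2.9, 0.2]
grip_width: 0.0223
gripper_force: 24.9
```

```bash
python3 - <<'E'
from h import *
np.set_printoptions(precision=2,suppress=True)
P0,M0,s=st();g=P0+M0[:,2]*-.019
print(g@ex,g@ey,g[2],s['grip_width'],s['gripper_force'],s['ft_force'],s['q'])
H=np.array([.604,.131])
v=np.array([g@ex,g[2]])-H;r=np.hypot(*v);th0=np.arctan2(v[1],-v[0]);print(r,th0)
for th in np.arange(th0,1.8,.1):
    q=H+r*np.array([-np.cos(th),np.sin(th)])
    P=P0+ex*(q[0]-g@ex)+ez*(q[1]-g[2]);print(round(th-th0,2),rel(P,Mtab,P0,M0),np.hypot(*P[:2]),P[2])
E
```

```text
0.42122930972431194 -0.2911351870514036 0.14956909811286193 0.022323015043238803 24.854743480682373 [ 0.69 -2.86  0.2 ] [-38.31  22.31  87.82  -0.02  69.74  42.08]
0.1837115582334889 0.10125037072624468
0.0 [ 0.    0.    0.    0.11 -0.07  0.03] 0.5120888903472636 0.13056914765995714
0.1 [ 0.28  0.   -1.82  0.11 -0.07  0.03] 0.5143674031904072 0.1487230019879703
0.2 [ 0.74  0.01 -3.59  0.11 -0.07  0.03] 0.5181373862896437 0.1665099327141884
0.3 [ 1.37  0.01 -5.32  0.11 -0.07  0.03] 0.5233757690323096 0.18375221870637268
0.4 [ 2.17  0.01 -6.97  0.11 -0.07  0.03] 0.5300489465411249 0.20027758074243115
0.5 [ 3.14  0.02 -8.53  0.11 -0.07  0.03] 0.5381116886340599 0.21592090286745796
0.6 [ 4.25  0.02 -9.99  0.11 -0.07  0.03] 0.547506053664585 0.2305258821777747
0.7 [  5.51   0.02 -11.33   0.11  -0.07   0.03] 0.5581604708349773 0.2439465905478769
0.8 [  6.89   0.03 -12.54   0.11  -0.07   0.03] 0.569989130041279 0.2560489326960269
0.9 [  8.39   0.03 -13.6    0.11  -0.07   0.03] 0.5828917783552592 0.2667119860199828
1.0 [  9.98   0.03 -14.51   0.11  -0.07   0.03] 0.5967539753534016 0.2758292088156685
1.1 [ 11.66   0.03 -15.26   0.11  -0.07   0.03] 0.6114478138286227 0.2833095048066626
1.2 [ 13.4    0.04 -15.83   0.11  -0.07   0.03] 0.6268330741973903 0.2890781333480802
1.3 [ 15.2    0.04 -16.23   0.11  -0.07   0.03] 0.642758753632044 0.2930774562103906
1.4 [ 17.02   0.04 -16.45   0.11  -0.07   0.03] 0.6590648953802041 0.2952675134815539
1.5 [ 18.86   0.04 -16.48   0.11  -0.07   0.03] 0.6755846385717831 0.29562642283325336
1.6 [ 20.69   0.04 -16.33   0.11  -0.07   0.03] 0.6921464115592945 0.2941505981618864
```

Request:
jog_arm(
  targets=[
    [0.1, 0, -0.9, 0, 0, 0],
    [0.3, 0, -1.8, 0, 0, 0],
    [0.5, 0, -2.7, 0, 0, 0],
    [0.7, 0, -3.6, 0, 0, 0],
    [1.0, 0, -4.5, 0, 0, 0],
    [1.4, 0, -5.3, 0, 0, 0],
    [1.8, 0, -6.2, 0, 0, 0],
    [2.2, 0, -7.0, 0, 0, 0],
  ],
)

```text
time_s: 3.82
position: [0.4859, -0.2128, 0.2004]
tool_rot: [[0.986, 0.167, 0.001], [0.167, -0.986, -0.001], [0.001, 0.001, -1.0]]
ft_force: [5.6, -2.9, -5.6]
grip_width: 0.0217
gripper_force: 24.7
```

Request:
jog_arm(
  targets=[
    [0.5, 0, -0.8, 0, 0, 0],
    [1.0, 0, -1.6, 0, 0, 0],
    [1.5, 0, -2.3, 0, 0, 0],
    [2.1, 0, -3.0, 0, 0, 0],
    [2.7, 0, -3.7, 0, 0, 0],
    [3.3, 0, -4.3, 0, 0, 0],
    [4.0, 0, -5.0, 0, 0, 0],
    [4.7, 0, -5.6, 0, 0, 0],
  ],
)

```text
time_s: 4.48
position: [0.5316, -0.2045, 0.2561]
tool_rot: [[0.986, 0.167, -0.001], [0.167, -0.986, 0.0], [-0.001, -0.001, -1.0]]
ft_force: [0.5, -2.6, -3.0]
grip_width: 0.0204
gripper_force: 24.6
```

```bash
python3 - <<'E'
from h import *
np.set_printoptions(precision=2,suppress=True)
P0,M0,s=st();g=P0+M0[:,2]*-.019
H=np.array([.604,.131]);r=.1837;th0=.101
v=np.array([g@ex,g[2]])-H;print('r',np.hypot(*v),np.arctan2(v[1],-v[0]),g@ey,s['grip_width'],s['gripper_force'],s['ft_force'],s['wrist_torque'])
for th in np.arange(.9,1.8,.1):
    q=H+r*np.array([-np.cos(th),np.sin(th)])
    P=P0+ex*(q[0]-g@ex)+ez*(q[1]-g[2]);print(round(th,2),rel(P,Mtab,P0,M0))
E
```

```text
r 0.18374575489620665 0.9017120789044986 -0.29030126049176386 0.020435164656351378 24.553509056568146 [ 0.54 -2.56 -2.96] [-0.33 -0.09  0.05]
0.9 [-0.02  0.    0.02 -0.04  0.06  0.02]
1.0 [ 1.47 -0.   -1.05 -0.04  0.06  0.02]
1.1 [ 3.06 -0.   -1.96 -0.04  0.06  0.02]
1.2 [ 4.74  0.   -2.71 -0.04  0.06  0.02]
1.3 [ 6.48  0.   -3.29 -0.04  0.06  0.02]
1.4 [ 8.27  0.   -3.7  -0.04  0.06  0.02]
1.5 [10.09  0.   -3.92 -0.04  0.06  0.02]
1.6 [11.93  0.   -3.96 -0.04  0.06  0.02]
1.7 [13.76  0.   -3.82 -0.04  0.06  0.02]
```

Request:
jog_arm(
  targets=[
    [0.7, 0, -0.5, 0, 0, 0],
    [1.5, 0, -1.0, 0, 0, 0],
    [2.3, 0, -1.5, 0, 0, 0],
    [3.1, 0, -2.0, 0, 0, 0],
    [3.9, 0, -2.35, 0, 0, 0],
    [4.7, 0, -2.7, 0, 0, 0],
    [5.6, 0, -3.0, 0, 0, 0],
    [6.5, 0, -3.3, 0, 0, 0],
  ],
)

```text
time_s: 5.15
position: [0.5952, -0.1932, 0.2905]
tool_rot: [[0.986, 0.167, -0.001], [0.167, -0.986, 0.0], [-0.001, -0.0, -1.0]]
ft_force: [-3.9, 0.7, 5.8]
grip_width: 0.0197
gripper_force: 24.2
```

Request:
jog_arm(
  targets=[
    [0.9, 0, -0.2, 0, 0, 0],
    [1.8, 0, -0.4, 0, 0, 0],
    [2.7, 0, -0.5, 0, 0, 0],
    [3.6, 0, -0.6, 0, 0, 0],
    [4.5, 0, -0.65, 0, 0, 0],
    [5.4, 0, -0.65, 0, 0, 0],
    [6.3, 0, -0.6, 0, 0, 0],
    [7.2, 0, -0.5, 0, 0, 0],
  ],
)

```text
time_s: 5.82
position: [0.6667, -0.1813, 0.2941]
tool_rot: [[0.986, 0.167, -0.001], [0.167, -0.986, 0.001], [-0.001, -0.001, -1.0]]
ft_force: [0.2, 0.3, 0.2]
grip_width: 0.0002
gripper_force: 0.0
```

```bash
python3 - <<'E'
from h import *
np.set_printoptions(precision=2,suppress=True)
P0,M0,s=st();g=P0+M0[:,2]*-.019
H=np.array([.604,.131])
v=np.array([g@ex,g[2]])-H;print('r',np.hypot(*v),np.arctan2(v[1],-v[0]),g@ey,s['grip_width'],s['gripper_force'],s['ft_force'],s['q'])
i=get('side','s2.png');t=get('top','t2.png')
c=[cv2.resize(i['frame'][:,:,::-1][100:230,250:380],None,fx=3,fy=3,interpolation=cv2.INTER_CUBIC) for i in(i,t)]
cv2.imwrite('pics/c2.png',np.hstack(c))
E
```

```text
r 0.18360575920890185 1.6972457710150306 -0.2899181056940586 0.0001553824702724762 0.0 [0.17 0.28 0.23] [-25.01  35.99  36.32   0.01 107.75  55.36]
```

View pics/c2.png

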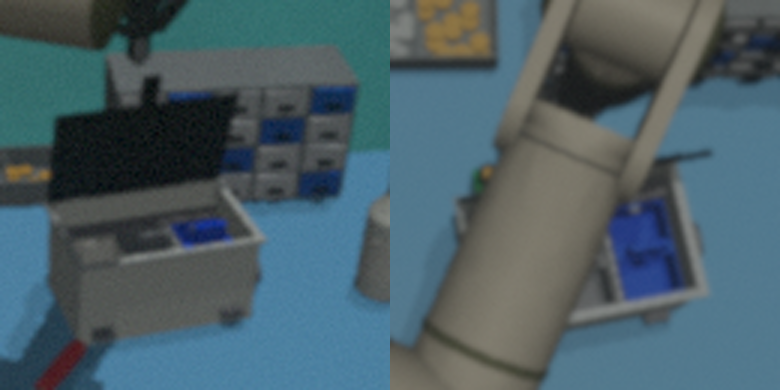

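The flap slipped out of the fingers but stands up near vertical (side crop (145, 140)). The blue cup is in the -y bay (side crop (205, 230), top crop (650, 255)).

```bash
python3 - <<'E'
from h import *
np.set_printoptions(precision=4,suppress=True)
for n in('side','top'):
    im=get(n);W=cloud(im);f=im['frame'].astype(int);d,e,h=W@ex,W@ey,W[...,2]
    m=(f.max(-1)<75)&(d>.54)&(d<.68)&(e>-.42)&(e<-.16)&(h>.16)&(h<.285)
    if m.sum()>20:
        c=np.polyfit(h[m],d[m],1);print(n,m.sum(),'angle',np.pi/2+np.arctan(c[0]),'d at z.13',np.polyval(c,.131), 'top',np.percentile(h[m],99))
    mt=(f.max(-1)<75)&(abs(e+.289)<.03)&(h>.29)&(h<.34)&(d>.55)&(d<.68)
    print('tab',mt.sum(),W[mt].mean(0) if mt.any() else '', np.percentile(h[mt],95) if mt.any() else '')
    # blue
    b=(f[...,2]>f[...,0]+60)&(f[...,2]>f[...,1]+50)&(d>.44)&(d<.62)&(e>-.42)&(e<-.16)
    print('blue',b.sum(),np.median(d[b]),np.median(e[b]),[np.percentile(q[b],[2,98]) for q in(d,e,h)])
    fin=b&(h>.105);print('fin',fin.sum(),d[fin].mean(),e[fin].mean(),np.percentile(d[fin],[5,95]),np.percentile(e[fin],[5,95]),np.percentile(h[fin],[50,95]))
    np.savez(n+'2.npz',W=W,f=im['frame'])
E
```

```text
side 1399 angle 1.3389193641714945 d at z.13 0.604537804301352 top 0.2830495968158458
tab 87 [ 0.6249 -0.1853  0.3186] 0.33808078661836144
blue 84 0.5184617548432084 -0.36379583403808036 [array([0.5108, 0.5787]), array([-0.3982, -0.3355]), array([0.0556, 0.1225])]
fin 41 0.5161683930915457 -0.36635587779492607 [0.5109 0.5216] [-0.382  -0.3481] [0.1158 0.1225]
top 33 angle 1.3625105681537624 d at z.13 0.6042779227996966 top 0.2847621594886718
tab 1 [ 0.6547 -0.1834  0.3394] 0.33942911444741464
blue 400 0.5162298710299043 -0.37168749708129045 [array([0.477 , 0.5698]), array([-0.3981, -0.3429]), array([0.0372, 0.1207])]
fin 39 0.5190524316320221 -0.3678215233224864 [0.515  0.5234] [-0.3846 -0.3471] [0.1189 0.1243]
```

Request:
jog_arm(
  targets=[
    [0, 0, -3.5, 0, 0, 0],
    [0, 0, -7, 0, 0, 0],
    [-4, 0, -7, 0, 0, 0],
    [-8, 0, -7, 0, 0, 0],
    [-12, 0, -7, 0, 0, 0],
    [-14, 0, -4, 0, 0, 0],
    [-14, 0, -1, 0, 0, 0],
    [-14, 0, 1.9, 0, 0, 0],
  ],
)

```text
time_s: 6.68
position: [0.5266, -0.2052, 0.2752]
tool_rot: [[0.986, 0.166, 0.002], [0.166, -0.986, -0.001], [0.002, 0.002, -1.0]]
ft_force: [1.3, -0.6, 0.6]
grip_width: 0.0
gripper_force: 0.0
```

Request:
jog_arm(
  targets=[
    [3, 0, 0, 0, 0, 0],
    [5.5, 0, 0, 0, 0, 0],
    [7, 0, 0, 0, 0, 0],
    [8.3, 0, 0, 0, 0, 0],
    [9.6, 0, 0, 0, 0, 0],
    [10.8, 0, 0, 0, 0, 0],
    [12, 0, 0, 0, 0, 0],
    [13.1, 0, 0, 0, 0, 0],
  ],
)

```text
time_s: 7.35
position: [0.6575, -0.1831, 0.2751]
tool_rot: [[0.986, 0.167, -0.001], [0.167, -0.986, 0.0], [-0.001, -0.0, -1.0]]
ft_force: [-1.0, -0.7, -1.1]
grip_width: -0.0004
gripper_force: 0.5
```

Request:
jog_arm(
  targets=[
    [0.2, 0, 0, 0, 0, 0],
    [-3, 0, 0, 0, 0, 0],
    [-7, 0, 0, 0, 0, 0],
    [-11, 0, 0, 0, 0, 0],
    [-14.5, 0, 0, 0, 0, 0],
    [-18, 0, 0, 0, 0, 0],
    [-21, 0, 0, 0, 0, 0],
    [-24, 0, 0, 0, 0, 0],
  ],
)

```text
time_s: 8.02
position: [0.4186, -0.223, 0.2752]
tool_rot: [[0.986, 0.167, 0.001], [0.167, -0.986, -0.001], [0.0, 0.001, -1.0]]
ft_force: [0.3, -1.5, 0.5]
grip_width: 0.0002
gripper_force: 0.0
```

```bash
python3 - <<'E'
from h import *
np.set_printoptions(precision=4,suppress=True)
for n in('side','top'):
    im=get(n,n+'3.png');W=cloud(im);f=im['frame'].astype(int);d,e,h=W@ex,W@ey,W[...,2]
    m=(f.max(-1)<75)&(d>.56)&(d<.70)&(e>-.42)&(e<-.16)&(h>.16)&(h<.34)
    if m.sum()>20:
        c=np.polyfit(h[m],d[m],1);print(n,m.sum(),'angle',np.pi/2+np.arctan(c[0]),'d at z.13',np.polyval(c,.131))
    b=(f[...,2]>f[...,0]+60)&(f[...,2]>f[...,1]+50)&(d>.44)&(d<.62)&(e>-.42)&(e<-.16)
    print('blue',b.sum(),np.median(d[b]),np.median(e[b]),[np.percentile(q[b],[2,98]) for q in(d,e,h)])
    fin=b&(h>.105);print('fin',fin.sum(),d[fin].mean(),e[fin].mean(),np.percentile(d[fin],[5,95]),np.percentile(e[fin],[5,95]),np.percentile(h[fin],[50,95]))
P0,M0,s=st();print(P0,s['q'],s['ft_force'])
for z in(.30,.2,.095): print(rel(.5175*ex-.367*ey+z*ez,Mcup,P0,M0))
t=cv2.imread('pics/top3.png');s=cv2.imread('pics/side3.png')
c=[cv2.resize(i[110:230,255:375],None,fx=3.2,fy=3.2,interpolation=cv2.INTER_CUBIC) for i in(s,t)]
cv2.imwrite('pics/c3.png',np.hstack(c))
E
```

```text
side 1376 angle 1.723046965616706 d at z.13 0.6044447105828339
blue 93 0.5197713886291988 -0.3617288715509478 [array([0.5104, 0.5777]), array([-0.3973, -0.3351]), array([0.0558, 0.122 ])]
fin 41 0.516053405851773 -0.3660926577607683 [0.5105 0.5241] [-0.3831 -0.3494] [0.1155 0.1218]
top 1319 angle 1.729050490535309 d at z.13 0.6043611367352228
blue 232 0.5459902257629752 -0.3644982444730269 [array([0.5095, 0.5717]), array([-0.3978, -0.3382]), array([0.0375, 0.1218])]
fin 37 0.5195620247517286 -0.3647428369646617 [0.5155 0.5238] [-0.3853 -0.3448] [0.1189 0.1236]
[ 0.4176 -0.2233  0.2758] [-42.4876  11.5241  78.2355  -0.0316  90.1895  38.0511] [-0.2039  0.0405 -0.0185]
[ 14.321    7.6828  -2.4058   0.0518   0.0417 -90.1388]
[ 14.3198   7.6724   7.5942   0.0518   0.0417 -90.1388]
[ 14.3186   7.6615  18.0942   0.0518   0.0417 -90.1388]
```

View pics/c3.png

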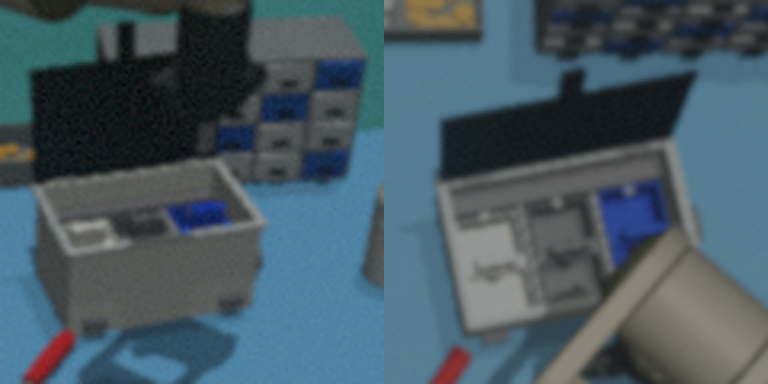

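Flap is now open at about 1.72 rad, with the tab leaning back. The blue cup's fin is visible at side crop (205, 215). Next I move over the fin and turn the tool.

Request:
jog_arm(
  targets=[
    [1.5, 1, 0, 0, 0, -7],
    [3.3, 1.8, 0, 0, 0, -14],
    [5.1, 2.7, 0, 0, 0, -21],
    [6.9, 3.7, 0, 0, 0, -28],
    [8.7, 4.7, 0, 0, 0, -35],
    [10.5, 5.7, 0, 0, 0, -42],
    [12.4, 6.7, 0, 0, 0, -49],
    [14.3, 7.7, 0, 0, 0, -56],
  ],
  hand=0.5,
)

```text
time_s: 8.78
position: [0.576, -0.2754, 0.275]
tool_rot: [[0.407, 0.913, 0.0], [0.913, -0.407, -0.0], [0.0, 0.0, -1.0]]
ft_force: [-0.6, -0.0, -0.3]
grip_width: 0.0431
gripper_force: 0.0
```

Request:
jog_arm(
  targets=[
    [0, 0, 1, 0, 0, -7],
    [0, 0, 2, 0, 0, -14],
    [0, 0, 3.5, 0, 0, -21],
    [0, 0, 5, 0, 0, -28],
    [0, 0, 6.5, 0, 0, -34],
    [0, 0, 7.5, 0, 0, -34],
    [0, 0, 7.5, 0, 0, -34],
  ],
)

```text
time_s: 9.37
position: [0.5744, -0.2748, 0.1978]
tool_rot: [[-0.164, 0.986, -0.003], [0.986, 0.164, 0.002], [0.003, -0.003, -1.0]]
ft_force: [0.2, 0.0, 0.2]
grip_width: 0.0426
gripper_force: 0.0
```

```bash
python3 - <<'E'
from h import *
np.set_printoptions(precision=3,suppress=True)
P0,M0,s=st();print(P0,P0@ex,P0@ey,s['q'],s['ft_force'],s['grip_width'])
print(rel(.5175*ex-.367*ey+.095*ez,Mcup,P0,M0))
im=get('side');W=cloud(im);f=im['frame'].astype(int)
d,e,h=W@ex,W@ey,W[...,2]
b=(f[...,2]>f[...,0]+60)&(f[...,2]>f[...,1]+50)&(d>.44)&(d<.62)&(e>-.42)&(e<-.16)&(h>.105)
print(b.sum(),d[b].mean(),e[b].mean(),h[b].max())
E
```

```text
[ 0.574 -0.275  0.198] 0.5205012820012865 -0.36670480264180194 [-36.202  31.284  60.249   0.005  88.685 -45.654] [0.209 0.047 0.227] 0.04264425603446118
[-0.059 -0.273 10.277 -0.149 -0.16  -0.149]
20 0.5154927478267346 -0.3666793027552194 0.1272850034373254
```

Request:
jog_arm(
  targets=[
    [0, -0.2, 2, 0, 0, 0],
    [0, -0.2, 4, 0, 0, 0],
    [0, -0.2, 6, 0, 0, 0],
    [0, -0.2, 7.5, 0, 0, 0],
    [0, -0.2, 9, 0, 0, 0],
    [0, -0.2, 10, 0, 0, 0],
    [0, -0.2, 10.2, 0, 0, 0],
    [0, -0.2, 10.2, 0, 0, 0],
  ],
)

```text
time_s: 10.08
position: [0.5732, -0.2758, 0.0982]
tool_rot: [[-0.166, 0.986, 0.0], [0.986, 0.166, -0.0], [-0.0, 0.0, -1.0]]
ft_force: [-0.1, 0.2, 0.5]
grip_width: 0.0424
gripper_force: 0.0
```

Request:
jog_arm(
  targets=[
    [0, 0, 0, 0, 0, 0],
    [0, 0, 0, 0, 0, 0],
    [0, 0, 0, 0, 0, 0],
    [0, 0, 0, 0, 0, 0],
    [0, 0, 0, 0, 0, 0],
    [0, 0, 0, 0, 0, 0],
  ],
  hand=0,
  newtons=60,
)

```text
time_s: 10.58
position: [0.5733, -0.2759, 0.0986]
tool_rot: [[-0.167, 0.986, 0.001], [0.986, 0.167, -0.001], [-0.001, 0.001, -1.0]]
ft_force: [-1.0, 0.1, 3.9]
grip_width: -0.0002
gripper_force: 2.4
```

```bash
python3 - <<'E'
from h import *
np.set_printoptions(precision=3,suppress=True)
im=get('side','s4.png');W=cloud(im);f=im['frame'].astype(int)
d,e,h=W@ex,W@ey,W[...,2]
b=(f[...,2]>f[...,0]+60)&(f[...,2]>f[...,1]+50)&(d>.40)&(d<.68)&(e>-.45)&(e<-.16)
print(b.sum(),[np.percentile(q[b],[2,50,98]) for q in(d,e,h)])
P0,M0,s=st();print(P0@ex,P0@ey,P0,s['ft_force'],s['grip_width'])
t=get('top','t4.png')
c=[cv2.resize(i[130:210,275:355],None,fx=4.8,fy=4.8,interpolation=cv2.INTER_CUBIC) for i in(im['frame'][:,:,::-1],t['frame'][:,:,::-1])]
cv2.imwrite('pics/c4.png',np.hstack(c))
E
```

```text
13 [array([0.511, 0.517, 0.574]), array([-0.377, -0.354, -0.349]), array([0.068, 0.099, 0.11 ])]
0.5192874001351998 -0.367707290611626 [ 0.573 -0.276  0.099] [-0.031  0.754  5.931] -0.0001176173234867933
```

View pics/c4.png

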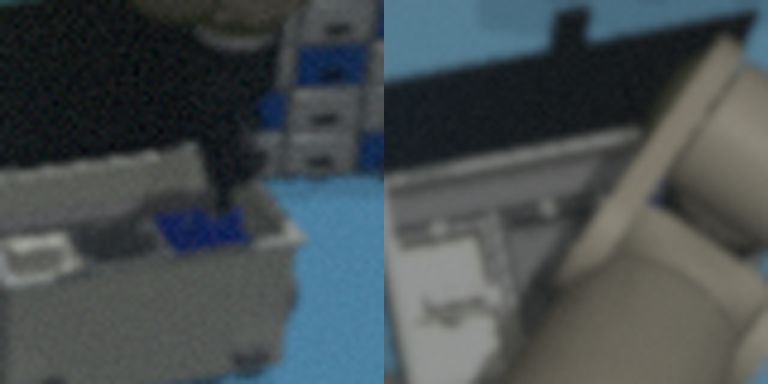

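The fingers closed on nothing, and seem to sit on top of the fin (side crop (228, 205)). I'll lift and measure where the tips really are.

Request:
jog_arm(
  targets=[
    [0, 0, -2, 0, 0, 0],
    [0, 0, -5, 0, 0, 0],
    [0, 0, -8, 0, 0, 0],
    [0, 0, -10, 0, 0, 0],
    [0, 0, -10, 0, 0, 0],
  ],
)

```text
time_s: 11.1
position: [0.5742, -0.2766, 0.2025]
tool_rot: [[-0.167, 0.986, 0.006], [0.986, 0.167, -0.005], [-0.006, 0.005, -1.0]]
ft_force: [-0.3, -0.5, 0.8]
grip_width: -0.0002
gripper_force: 0.0
```

```bash
python3 - <<'E'
from h import *
np.set_printoptions(precision=4,suppress=True)
P0,M0,s=st();print(P0@ex,P0@ey,P0,s['ft_force'],s['grip_width'])
im=get('side','s5.png');W=cloud(im);f=im['frame'].astype(int);d,e,h=W@ex,W@ey,W[...,2]
m=(abs(d-.519)<.03)&(abs(e+.367)<.03)&(h>.15)&(h<.35)
print('tip pts',m.sum(),np.percentile(h[m],[0,1,5,20]),)
rr,cc=np.nonzero(m)
for r in range(rr.max()-12,rr.max()+1):
    s_=rr==r
    if s_.any(): k=(rr[s_],cc[s_]);print(r,cc[s_].min(),cc[s_].max(),d[k].mean(),e[k].mean(),h[k].mean())
# projected TCP
T=np.linalg.inv(np.array(im['cam_to_world']));p=T[:3,:3]@P0+T[:3,3];F=192/np.tan(np.radians(im['fovy']/2));print('TCP px row,col',p[1]/p[2]*F+im['cy'],p[0]/p[2]*F+im['cx'])
b=(f[...,2]>f[...,0]+60)&(f[...,2]>f[...,1]+50)&(d>.44)&(d<.62)&(e>-.42)&(e<-.16)
fin=b&(h>.105);print('fin',fin.sum(),d[fin].mean(),e[fin].mean(),np.percentile(d[fin],[5,95]),np.percentile(e[fin],[5,95]),np.percentile(h[fin],[5,50,95]))
r0,c0=np.nonzero(fin);print(r0.min(),r0.max(),c0.min(),c0.max())
c=cv2.resize(im['frame'][90:210,270:390,::-1],None,fx=5,fy=5,interpolation=cv2.INTER_CUBIC);cv2.imwrite('pics/c5.png',c)
E
```

```text
0.520032131701119 -0.36849087529744357 [ 0.5742 -0.2766  0.2025] [-0.3196 -0.4686  0.7754] -0.00015396543950828694
tip pts 179 [0.2237 0.2257 0.2333 0.2515]
140 320 324 0.5149166907050333 -0.3603752687002958 0.27824608225382963
141 320 324 0.5098473058333692 -0.35848581075933217 0.2769052311448085
142 320 324 0.5058095528779416 -0.35708614088467183 0.27496561488517024
143 320 328 0.5014311597474707 -0.3616068534973844 0.27241339626476047
144 320 328 0.5083644386724796 -0.3620602834774724 0.264303672219441
145 320 326 0.5086010939629287 -0.36299514592683896 0.25971624341577987
146 320 326 0.5106420198824795 -0.3650250996825218 0.2539726882897371
147 320 326 0.5084997817215552 -0.36446689714458663 0.2508638887429822
148 320 326 0.5092786734225581 -0.3652510075330491 0.2459500192029362
149 320 326 0.508175584335154 -0.3651716968980549 0.24218573292165174
150 320 326 0.5107346957864751 -0.3667521664467572 0.23612932277011053
151 320 325 0.5094206530379817 -0.3645156570895874 0.2327648161662295
152 321 325 0.5132100032456892 -0.36873932502941387 0.2255837221380504
TCP px row,col 156.27335779568855 321.76933798121206
fin 24 0.5156896966460182 -0.36542217151687134 [0.512  0.5234] [-0.3781 -0.3542] [0.1061 0.1162 0.1221]
174 178 316 323
```

View pics/c5.png

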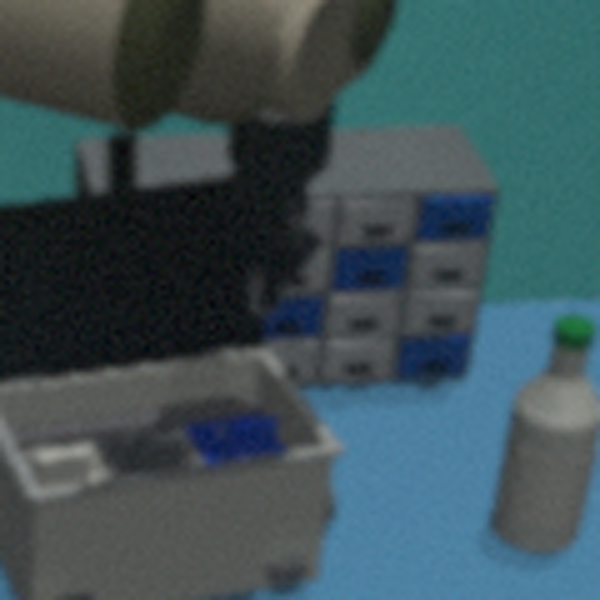

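The finger tips show at about z = 0.222 while the reported TCP is 0.2025. So the real tips are about 2 cm short of the reported TCP, which also explains the tab slipping and the fingers stopping on the fin top (~0.12). I'll go 2.2 cm deeper this time.

Request:
jog_arm(
  targets=[
    [0, 0, 0, 0, 0, 0],
    [0, 0, 2, 0, 0, 0],
    [0, 0, 5, 0, 0, 0],
    [0, 0, 8, 0, 0, 0],
    [0, 0, 10, 0, 0, 0],
    [0, 0, 11.4, 0, 0, 0],
    [0, 0, 12.2, 0, 0, 0],
    [0, 0, 12.2, 0, 0, 0],
  ],
  hand=0.5,
)

```text
time_s: 11.82
position: [0.5718, -0.275, 0.0729]
tool_rot: [[-0.167, 0.986, -0.004], [0.986, 0.167, 0.003], [0.004, -0.004, -1.0]]
ft_force: [-0.5, 0.4, -0.0]
grip_width: 0.0425
gripper_force: 0.0
```

Request:
jog_arm(
  targets=[
    [0, 0, 0, 0, 0, 0],
    [0, 0, 0, 0, 0, 0],
    [0, 0, 0, 0, 0, 0],
    [0, 0, 0, 0, 0, 0],
    [0, 0, 0, 0, 0, 0],
    [0, 0, 0, 0, 0, 0],
  ],
  hand=0,
  newtons=60,
)

```text
time_s: 12.32
position: [0.5736, -0.276, 0.0767]
tool_rot: [[-0.167, 0.986, 0.002], [0.986, 0.167, -0.001], [-0.001, 0.002, -1.0]]
ft_force: [1.0, -0.1, 3.9]
grip_width: 0.0089
gripper_force: 61.1
```

Gripped (8.9 mm, 61 N). Lifting straight up.

Request:
jog_arm(
  targets=[
    [0, 0, -0.5, 0, 0, 0],
    [0, 0, -1.5, 0, 0, 0],
    [0, 0, -3, 0, 0, 0],
    [0, 0, -5, 0, 0, 0],
    [0, 0, -7, 0, 0, 0],
    [0, 0, -9, 0, 0, 0],
    [0, 0, -11, 0, 0, 0],
    [0, 0, -13, 0, 0, 0],
  ],
  newtons=80,
)

```text
time_s: 12.98
position: [0.5727, -0.2756, 0.2075]
tool_rot: [[-0.167, 0.986, -0.0], [0.986, 0.167, 0.0], [0.0, -0.0, -1.0]]
ft_force: [1.0, 1.3, 0.3]
grip_width: 0.0083
gripper_force: 80.7
```

Request:
jog_arm(
  targets=[
    [0, 0, -2, 0, 0, 0],
    [0, 0, -4, 0, 0, 0],
    [0, 0, -6, 0, 0, 0],
    [0, 0, -7, 0, 0, 0],
    [0, 0, -7, 0, 0, 0],
  ],
)

```text
time_s: 13.4
position: [0.5733, -0.276, 0.2791]
tool_rot: [[-0.167, 0.986, 0.004], [0.986, 0.167, -0.003], [-0.004, 0.003, -1.0]]
ft_force: [-0.7, -1.1, -0.4]
grip_width: 0.0081
gripper_force: 80.8
```

```bash
cat >> h.py <<'E'
def blue(n,save=None):
    im=get(n,save);W=cloud(im);f=im['frame'].astype(int)
    b=(f[...,2]>f[...,0]+45)&(f[...,2]>f[...,1]+40)
    return im,W,b
E
python3 - <<'E'
from h import *
np.set_printoptions(precision=4,suppress=True)
P0,M0,s=st();print(P0,P0@ex,P0@ey,s['q'],s['ft_force'],s['grip_width'],s['gripper_force'])
for n in('side','top'):
    im,W,b=blue(n,n+'6.png');d,e,h=W@ex,W@ey,W[...,2]
    b&=(np.linalg.norm(W-P0,axis=-1)<.15);b=cv2.erode(b.astype(np.uint8),np.ones((2,2)))>0
    print(n,b.sum(),[np.percentile(q[b],[2,50,98]) for q in(d,e,h)])
lens=np.array([.676,.2973,.128]);lz=np.array([-.532,-.132,.837]);lz/=np.linalg.norm(lz)
# tool tip real offset: fin gripped with cup underside at P+ (P0z-.03)
E
```

```text
[ 0.5733 -0.276   0.2791] 0.5192491762768205 -0.36772716556327883 [-36.3456  29.041   51.1205  -0.0045  99.558  -45.978 ] [-0.7221 -1.136  -0.4039] 0.008133834497328718 80.78145146369934
side 342 [array([0.4575, 0.4656, 0.5715]), array([-0.4   , -0.3624, -0.3348]), array([0.2362, 0.2738, 0.307 ])]
top 24 [array([0.5423, 0.5518, 0.561 ]), array([-0.375 , -0.3699, -0.3619]), array([0.2381, 0.2436, 0.2475])]
```

```bash
cat >> h.py <<'E'
lens=np.array([.676,.2973,.128]);lz=np.array([-.532,-.132,.837]);lz/=np.linalg.norm(lz)
Ml=fr(np.array([-.24,.97,0]),-lz);Pl=lens+.166*lz+.002*Ml[:,1]
E
python3 - <<'E'
from h import *
from scipy.spatial.transform import Slerp
np.set_printoptions(precision=2,suppress=True)
P0=np.array([.573,-.276,.276]);M0=Mcup
print(Pl,'tilt',np.degrees(np.arccos(lz[2])))
K=[P0,np.array([.49,-.16,.29]),np.array([.48,.03,.30]),Pl];RR=[M0,M0,R.from_matrix(M0)*R.from_rotvec(R.from_matrix(M0.T@Ml).as_rotvec()*.5),Ml]
RR=[r if isinstance(r,R) else R.from_matrix(r) for r in RR]
P,M=P0,M0
for k in range(3):
    sl=Slerp([0,1],R.concatenate(RR[k:k+2]))
    for t in np.arange(1,9)/8: print(rel(K[k]+(K[k+1]-K[k])*t,sl(t).as_matrix(),K[k],RR[k].as_matrix()).round(1))
    print()
E
```

```text
[0.59 0.28 0.27] tilt 33.219834446328335
[ 1.6 -0.8 -0.2  0.   0.  -0. ]
[ 3.2 -1.6 -0.4  0.   0.  -0. ]
[ 4.8 -2.3 -0.5  0.   0.  -0. ]
[ 6.4 -3.1 -0.7  0.   0.  -0. ]
[ 8.  -3.9 -0.9  0.   0.  -0. ]
[ 9.6 -4.7 -1.   0.   0.  -0. ]
[11.2 -5.5 -1.2  0.   0.  -0. ]
[12.8 -6.2 -1.4  0.   0.  -0. ]

[ 2.4  0.3 -0.1 -2.1  0.1 -0.3]
[ 4.7  0.5 -0.3 -4.2  0.2 -0.5]
[ 7.1  0.8 -0.4 -6.2  0.2 -0.8]
[ 9.5  1.1 -0.5 -8.3  0.3 -1. ]
[ 11.8   1.4  -0.6 -10.4   0.4  -1.3]
[ 14.2   1.6  -0.8 -12.5   0.5  -1.6]
[ 16.5   1.9  -0.9 -14.5   0.6  -1.8]
[ 18.9   2.2  -1.  -16.6   0.6  -2.1]

[ 2.7  1.8  1.  -2.1  0.1 -0.3]
[ 5.5  3.5  1.9 -4.2  0.2 -0.5]
[ 8.2  5.3  2.9 -6.2  0.2 -0.8]
[10.9  7.1  3.8 -8.3  0.3 -1. ]
[ 13.6   8.8   4.8 -10.4   0.4  -1.3]
[ 16.4  10.6   5.8 -12.5   0.5  -1.6]
[ 19.1  12.3   6.7 -14.5   0.6  -1.8]
[ 21.8  14.1   7.7 -16.6   0.6  -2.1]
```

Request:
jog_arm(
  targets=[
    [1.6, -0.8, -0.2, 0, 0, 0],
    [3.2, -1.6, -0.4, 0, 0, 0],
    [4.8, -2.3, -0.5, 0, 0, 0],
    [6.4, -3.1, -0.7, 0, 0, 0],
    [8, -3.9, -0.9, 0, 0, 0],
    [9.6, -4.7, -1, 0, 0, 0],
    [11.2, -5.5, -1.2, 0, 0, 0],
    [12.8, -6.2, -1.4, 0, 0, 0],
  ],
)

```text
time_s: 14.17
position: [0.4893, -0.159, 0.2887]
tool_rot: [[-0.167, 0.986, -0.002], [0.986, 0.167, 0.001], [0.002, -0.002, -1.0]]
ft_force: [0.4, 0.4, 0.6]
grip_width: 0.0083
gripper_force: 80.7
```

Request:
jog_arm(
  targets=[
    [2.4, 0.3, -0.1, -2.1, 0.1, -0.3],
    [4.7, 0.5, -0.3, -4.2, 0.2, -0.5],
    [7.1, 0.8, -0.4, -6.2, 0.2, -0.8],
    [9.5, 1.1, -0.5, -8.3, 0.3, -1],
    [11.8, 1.4, -0.6, -10.4, 0.4, -1.3],
    [14.2, 1.6, -0.8, -12.5, 0.5, -1.6],
    [16.5, 1.9, -0.9, -14.5, 0.6, -1.8],
    [18.9, 2.2, -1, -16.6, 0.6, -2.1],
  ],
)

```text
time_s: 14.83
position: [0.4797, 0.0312, 0.2988]
tool_rot: [[-0.204, 0.939, 0.278], [0.979, 0.194, 0.064], [0.006, 0.285, -0.958]]
ft_force: [0.6, -0.6, -1.1]
grip_width: 0.0084
gripper_force: 80.8
```

Request:
jog_arm(
  targets=[
    [2.7, 1.8, 1, -2.1, 0.1, -0.3],
    [5.5, 3.5, 1.9, -4.2, 0.2, -0.5],
    [8.2, 5.3, 2.9, -6.2, 0.2, -0.8],
    [10.9, 7.1, 3.8, -8.3, 0.3, -1],
    [13.6, 8.8, 4.8, -10.4, 0.4, -1.3],
    [16.4, 10.6, 5.8, -12.5, 0.5, -1.6],
    [19.1, 12.3, 6.7, -14.5, 0.6, -1.8],
    [21.8, 14.1, 7.7, -16.6, 0.6, -2.1],
  ],
)

```text
time_s: 15.5
position: [0.5894, 0.2774, 0.2659]
tool_rot: [[-0.242, 0.812, 0.531], [0.97, 0.203, 0.132], [-0.001, 0.547, -0.837]]
ft_force: [1.8, 0.1, -1.4]
grip_width: 0.0083
gripper_force: 80.8
```

Request:
jog_arm(
  targets=[
    [0, 0, 0, 0, 0, 0],
    [0, 0, 0, 0, 0, 0],
    [0, 0, 0, 0, 0, 0],
  ],
)

```text
time_s: 15.75
position: [0.5892, 0.2753, 0.2665]
tool_rot: [[-0.241, 0.813, 0.53], [0.971, 0.203, 0.131], [-0.001, 0.546, -0.838]]
ft_force: [0.7, 0.5, -0.9]
grip_width: 0.0086
gripper_force: 80.8
```

```bash
python3 - <<'E'
from h import *
np.set_printoptions(precision=4,suppress=True)
P0,M0,s=st();print(s['time_s'],P0,M0,s['q'],s['ft_force'],s['grip_width'],s['gripper_force'])
print('rem',rel(Pl,Ml,P0,M0))
for n in('side','top'):
    im,W,b=blue(n,n+'7.png')
    b&=(np.linalg.norm(W-P0,axis=-1)<.15);b=cv2.erode(b.astype(np.uint8),np.ones((2,2)))>0
    if not b.any(): continue
    q=(W[b]-P0)@M0;np.save(n+'7.npy',q)
    print(n,b.sum(),[np.percentile(q[:,i],[1,5,25,50,75,95,99]) for i in range(3)])
    lo=q[:,2]>0
s,t=cv2.imread('pics/side7.png'),cv2.imread('pics/top7.png')
c=[cv2.resize(i[90:220,120:260],None,fx=2.85,fy=2.85,interpolation=cv2.INTER_CUBIC) for i in(s,t)]
cv2.imwrite('pics/c7.png',np.hstack(c))
E
```

```text
15.75 [0.5892 0.2753 0.2665] [[-0.241   0.813   0.53  ]
 [ 0.9705  0.2026  0.1306]
 [-0.0012  0.5459 -0.8379]] [14.8864 16.469  80.5191 -0.7429 49.9351  1.2297] [ 0.6701  0.5462 -0.8931] 0.008567894310658731 80.7603120803833
rem [ 0.0407  0.0999 -0.1121 -0.1364  0.0492  0.0774]
side 202 [array([-0.0335, -0.0322, -0.0259, -0.0084,  0.0142,  0.0215,  0.0246]), array([-0.0573, -0.0561, -0.0264, -0.0139, -0.0025,  0.0136,  0.0434]), array([-0.0469, -0.036 , -0.0097,  0.0274,  0.032 ,  0.0364,  0.0391])]
top 370 [array([-0.0343, -0.0339, -0.0239, -0.0152,  0.0012,  0.022 ,  0.0305]), array([-0.0498, -0.0373,  0.0033,  0.0246,  0.0415,  0.0553,  0.0557]), array([-0.0404, -0.0151, -0.0083,  0.0249,  0.0327,  0.0357,  0.0373])]
```

View pics/c7.png

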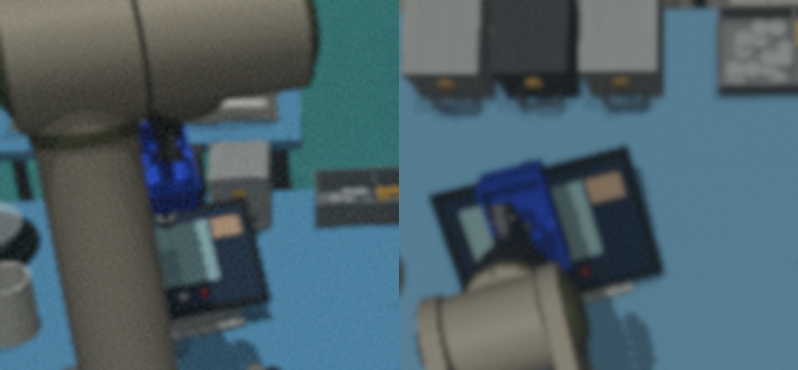

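The cup is held tilted over the tablet (top crop (525, 215)), hiding the lens from above as intended. Next check: cup tilt and offset in the tool frame.

```bash
python3 - <<'E'
import numpy as np
np.set_printoptions(precision=3,suppress=True)
for n in('side','top'):
    q=np.load(n+'7.npy')
    for nm,lo,hi in(('rim',-.02,-.003),('floor',.025,.042)):
        s=q[(q[:,2]>lo)&(q[:,2]<hi)]
        A=np.c_[s[:,:2],np.ones(len(s))];c=np.linalg.lstsq(A,s[:,2],rcond=None)[0]
        print(n,nm,len(s),'tilt deg x,y',np.degrees(c[:2]),'z0',c[2],'x',s[:,0].min(),s[:,0].max(),'y',s[:,1].min(),s[:,1].max(),'zmed',np.median(s[:,2]))
from h import *
im,W,b=blue('side');P0,M0,s=st()
for n in('white','grey'): pass
for t in('cup_white','cup_grey','flap'):
    im=get('top');W=cloud(im);r=env.regions_of('top',t)
    if r: p=np.nanmedian(W[r[0]['pixels']],0);print(t,r[0]['score'],p@ex,p@ey,p[2])
print(P0,s['qvel'])
E
```

```text
side rim 59 tilt deg x,y [ 0.123 -1.112] z0 -0.011545625045318005 x -0.03386260003090745 0.025315843114523746 y -0.05750359105279983 0.049796914592724374 zmed -0.011823506615748847
side floor 113 tilt deg x,y [-0.39   1.142] z0 0.032053121701542946 x -0.03195986928704021 0.023322149018124166 y -0.030455657096684352 0.048049418570264985 zmed 0.031481094484231
top rim 104 tilt deg x,y [0.755 0.061] z0 -0.010433968572560487 x -0.0345646798732598 0.03102513533613469 y -0.046929827080547576 0.0561319741411919 zmed -0.010970136443681878
top floor 184 tilt deg x,y [-0.548  0.079] z0 0.032309147161318566 x -0.0251488024203287 0.03036229742175467 y -0.05262011855191633 0.04012149588690966 zmed 0.03272856561779769
cup_white 0.57 0.513627990007983 -0.20981086370666477 0.04771241727057729
cup_grey 0.9 0.5143811668833428 -0.2893591356797696 0.05025006040444524
flap 0.87 0.6191209851885005 -0.28713718411239836 0.219299457583934
[0.59  0.275 0.268] [ 0.035 -0.112 -0.258  0.013 -0.128  0.101]
```

```bash
python3 -c "
from rig import env
print(env.close_job())"
```

```text
the job is handed in; nothing more can be done
None
```

The flap is open at about 1.72 rad. The blue cup is held steady with its underside square to the lens (within about 1°), centred to within a few mm and about 12 cm away. The job is handed in, but no verdict came back.

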